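Scan the stock label on the squat jar and put the scanner away in its holder

ROBOT

A 6-joint arm with a two-finger parallel gripper is mounted at the origin on a cart in front of the work surface, level with it; the furniture and walls round the work are solid. World frame = base frame: x ahead of the robot, y to its left, z up, the work surface at z = 0. Lengths are in m, angles in rad, forces in N, time in s.
With the tool pointing down it reaches from about 0.25 to 0.775 m from the base axis. Payload 4 kg.
Tool frame: the origin (TCP) lies midway between the tips of the shut fingers; the grasp point (between the pads) lies 19 mm behind it; y points along the fingers, x is the direction in which the jaws open and shut, and the axes are right-handed (so a half turn about y gives the same grasp; the last joint's range is limited). The gripper opens to 94 mm and grips with 3 to 60 N. Pads are 16 mm wide; open, the fingers measure 119 mm over their backs; the gripper's body (75 mm by 177 mm) begins 78 mm behind the grasp point.
Start: joints at [-1.339, 0.087, 1.371, -0, 1.684, -0.103], TCP at [0.181, -0.519, 0.206] pointing down, gripper open.
Joint ranges: [-3.1, 3.1], [-0.76, 2.03], [0.27, 2.55], [-1.08, 4.22], [0.17, 2.65], [-2.57, 2.57]. Speed limits (rad/s): [2.79, 2.79, 3.14, 3.14, 3.14, 3.14].

INTERFACE

Orientations are given as [roll, pitch, yaw] about the fixed x, y, z axes, in that order (R = Rz(yaw) Ry(pitch) Rx(roll)).
In Python, from bench import robot, snapshot, camera_info, ticket gives the robot as it stands.
- The arm moves only by the shell command python3 -m creep 'ROWS'. ROWS is JSON, a list of rows, each an object with "slide": the shift along the tool's x, y, z in mm, a list of three; "roll": the turn about the tool's y in degrees; "grip": the closure, from 0 (fully open) to 1 (shut). In form: [{"slide": [x, y, z], "roll": roll, "grip": grip}, ...]. A call has 1 to 20 rows; each row is the pose to reach, as a shift and turn from the pose commanded when the call began, along the tool's axes at that moment; what a row does not reach only later rows make up. A row lasts 1/12 s, in which the tool goes at most 41.7 mm and 7.16 degrees, less where a joint would pass 70% of its speed; a pose out of reach is approached as far as the arm can. A call with a gripper value outside its range is refused whole. The fingers move at their own pace and stop on an object; the grip force is fixed at half the most. Time passes only in rows, so rows that repeat a pose let the fingers close. It gives the time, the measured TCP pose, the force and the opening at its end, in the units of the state.
- robot.get_obs(): the state, without advancing time (a new reading comes with each control period).
- snapshot(name): name is "scene" or "top"; returns the picture (480x640x3 uint8, red, green, blue); there is no depth.
- camera_info(name): a dict with "fx", "fy", "cx", "cy" (pixels), "cam_to_world" (4x4, takes a point from camera to world coordinates). Camera axes: x right, y down, z forward; pixel columns grow to the right and rows downward; lengths in m; the calibration is good to about 2 mm. A picture is of the moment at which its call begins. camera_info takes no time and is no camera call.
- ticket.close_job(): hands the job in, once; it reports no verdict.
The state is a dict: "time": time; "joint_positions": joint angles; "qvel": joint speeds; "joint_torque": joint torques, N m; "tool_pos": TCP position; "ee_rot": TCP orientation; "wrist_force": force on the tool from outside, world axes, zero at the start; "wrist_torque": the same for the moment, N m; "width": finger opening in m.
Only numpy, scipy, OpenCV 4.12 (cv2) and the standard library are available. Lean on these libraries where they do the work, as an engineer would, in place of code of your own. Each camera call takes 0.05 s, during which the arm holds its last target.

TASK

Book out the squat wide jar with the hand scanner: hold the scanner by its grip with the trigger squeezed, aim its window squarely at the middle of the label on the jar from about 10 cm away, and keep it steady there for a good second, without reading the other two bottles' labels. Then lay the scanner down, take it again by its head and put it away in the holder on its side, grip fully down between the cheeks with its butt up near the end stop, trigger let go. Do not drop the scanner, and do not push or tip the bottles.

Things in the scene. Friction and masses are not known exactly. Their poses are not given: they have to be found in the camera images.
- scanner: Pistol-shaped hand scanner lying on its side, light grey, dark trigger and nose, 0.18 kg, 130 x 185 x 48 mm. Origin on its underside below where grip and head cross. x across the grip to the trigger (front), y up the grip to the head, z up. Head and grip butt are 48 mm thick and carry it; the grip ends at y = -150 mm (butt x = -20 to +18 mm). It reads while the trigger is squeezed.
- scanner_grip (a point): Middle of the scanner's grip at the trigger, half-way through its thickness, 24 mm above what it lies on; axes of scanner, where it is at (1, -60, 24) mm. Here the grip runs from its flat back at x = -19 mm to the trigger's face at x = +25 mm (+19 squeezed home) and is 40 mm thick in z; the trigger spans y = -16 to +16 mm. The head's slanting underside starts at y = +28 to +45 mm.
- scanner_window (a point): Centre of the scanner's reading window, the flat dark end of its nose. x = reading direction, out of the window; y to the top of the head; z as scanner. The head leans: x is turned 0.21 rad from the grip's x towards the grip's y (anticlockwise seen from above). In this frame scanner_grip is at (-86.3, -58.9, 0) mm. It reads at any rotation about x.
- scanner_head (a point): Middle of the front part of the scanner's head, for grasping across y clear of the trigger; 38.8 mm behind the window, 24 mm above what it lies on; axes of scanner_window. The head is a bar along x, 46 mm across in y (48 mm on the nose, from x = +19 mm) and 48 mm thick. In the axes of scanner it lies at (35.2, 7.5, 24) mm.
- trigger (a joint): Trigger of the scanner, metres of travel: 0 released, 0.006 squeezed home; it reads while over 0.004. A spring of 2 N, rising to 5 N, returns it. Worked by squeezing the grip between its back and the trigger.
- holder: Dark low holder fixed to the bench, z up: base plate 6 mm thick, x = -47 to +53, y = -164 to +32 mm, with two upright cheeks. Put away, the scanner lies on the plate on its side, grip between the cheeks, head outside; its frame then is this one raised 6 mm (scanner_grip at (1, -60, 30) mm). The origin is on the bench.
- holder_slot (a point): Middle of the holder's slot at its mouth between the flared cheeks, 40 mm above the bench, axes of holder, where it is at (4, -100, 40) mm. Cheeks' inner faces at x = -26.5 and +26.5 mm from here (4 mm play each side of grip and trigger: no room for fingers); rear one y = -46 to +54 mm, front one y = -46 to +38 mm. End stop's face at y = -55.5 mm, 27 mm above the bench (5 mm play at the butt).
- jar_label_c (a point): Paper label with dark bars, 50 mm wide, 36 mm high, round the front of the squat jar: clear glass, 100 mm across and 131 mm tall, the widest and lowest of the three labelled bottles, 0.7 kg. Centre of the label's outer face, 74 mm above the bench; x points straight out of the label, z up; the bottle's axis is 51 mm behind.
- tall_bottle_label_c (a point): Paper label with dark bars, 44 mm wide, 36 mm high, round the front of the tall clear glass-stoppered bottle, 80 mm across and 160 mm tall. Centre of the label's outer face, 74 mm above the bench; x points straight out of the label, z up; the bottle's axis is 41 mm behind.
- slim_bottle_label_c (a point): Paper label with dark bars, 32 mm wide, 36 mm high, round the front of the slim clear glass bottle, 43 mm across and 151 mm tall. Centre of the label's outer face, 74 mm above the bench; x points straight out of the label, z up; the bottle's axis is 22 mm behind.
- wash_bottle: Bystander: wash bottle with a red cap, 70 mm across, 165 mm tall; origin at the centre of its foot.
- clear_dropper: Bystander: clear dropper bottle, 40 mm across, 110 mm tall; origin at the centre of its foot.

How it is judged:
On the way, in this order (a step that is already met when the one before it is completed fails the run):
1. trigger squeezed, the scanner is held still for 1 s, aimed at the middle of the jar's label (within 15 mm, 40 to 220 mm from the window, within 20 degrees of square on) (x of jar_label_c in the frame of scanner_window between 0.04 and 0.22 m and y of jar_label_c in the frame of scanner_window between -0.015 and 0.015 m and z of jar_label_c in the frame of scanner_window between -0.015 and 0.015 m and angle between the x axis of scanner_window and the x axis of jar_label_c, either way round below 0.35 rad and linear speed of scanner below 0.03 m/s and angular speed of scanner below 0.2 rad/s and value of joint trigger above 0.004 m), for 1 s.
2. the scanner is laid down and let go, trigger released (contact force between the fingers and scanner below 0.01 N and value of joint trigger below 0.0015 m and linear speed of scanner below 0.03 m/s), for 0.1 s.
At the end, for the whole second after the job is handed in: The scanner lies on its side in the holder, level, fully down on the plate with its grip between the cheeks (grip point within 8 mm of its place across the slot and 10 mm (18 mm towards the head) along it, level within 5 degrees), its trigger released, at rest; the jar's label has been read before (x of scanner_grip in the frame of holder between -0.008 and 0.01 m and y of scanner_grip in the frame of holder between -0.07 and -0.042 m and z of scanner_grip in the frame of holder between 0.025 and 0.036 m and angle between the z axis of scanner_grip and the z axis of holder, either way round below 0.09 rad and angle between the x axis of scanner_grip and the x axis of holder, either way round below 0.15 rad and value of joint trigger below 0.0015 m and linear speed of scanner below 0.02 m/s); the robot touches nothing.
It fails at once if one of the three labelled bottles is tipped over or pushed more than 3 cm (angle between any of jar_label_c, tall_bottle_label_c, slim_bottle_label_c's own z axis and vertical above 0.35 rad or distance of any of jar_label_c, tall_bottle_label_c, slim_bottle_label_c from where it was at the start of the episode above 0.03 m).
It fails at once if the label of one of the other two bottles is read: the scanner stands still with its trigger squeezed and its window aimed at that label ((x of tall_bottle_label_c in the frame of scanner_window between 0.04 and 0.22 m and y of tall_bottle_label_c in the frame of scanner_window between -0.012 and 0.012 m and z of tall_bottle_label_c in the frame of scanner_window between -0.012 and 0.012 m and angle between the x axis of scanner_window and the x axis of tall_bottle_label_c, either way round below 0.35 rad and linear speed of scanner below 0.03 m/s and value of joint trigger above 0.004 m) or (x of slim_bottle_label_c in the frame of scanner_window between 0.04 and 0.22 m and y of slim_bottle_label_c in the frame of scanner_window between -0.012 and 0.012 m and z of slim_bottle_label_c in the frame of scanner_window between -0.012 and 0.012 m and angle between the x axis of scanner_window and the x axis of slim_bottle_label_c, either way round below 0.35 rad and linear speed of scanner below 0.03 m/s and value of joint trigger above 0.004 m)).
It fails at once if the scanner is dropped or thrown: it moves faster than 0.5 m/s with no finger on it (linear speed of scanner above 0.5 m/s and contact force between the fingers and scanner below 0.01 N).
It fails at once if a bystander (wash bottle, clear dropper bottle) is tipped over (angle between any of wash_bottle, clear_dropper's own z axis and vertical above 0.6 rad).
It also fails if it takes over 70 s, if anything falls off the work surface, if the arm or the gripper's body presses on something with over 40 N, if the wrist force passes 120 N, or if a joint passes its speed limit or range.

## Working session

There is one attempt and no reset: what is moved stays moved. The work goes in short steps, Python scripts to look and compute and a shell command to move; the robot and the scene stay as the last step left them, time stands still between calls to the robot, and variables do not carry over. Pictures are saved under pics/ and viewed, and the job is handed in when it is done.

```bash
ls; mkdir -p pics
python3 - <<'E'
from bench import robot, snapshot, camera_info, ticket
import cv2, numpy as np
np.set_printoptions(precision=4,suppress=True)
for n in ["scene","top"]:
    im=snapshot(n); cv2.imwrite(f"pics/{n}0.png",im[:,:,::-1]); i=camera_info(n); print(n,i["fx"],i["fy"],i["cx"],i["cy"]);print(np.array(i["cam_to_world"]))
print(robot.get_obs())
E
```

```text
pics
scene 548.935723377873 548.935723377873 315.8168293855948 242.1554026330461
[[-0.5006 -0.3864  0.7747 -0.2353]
 [-0.8657  0.2284 -0.4455  0.5804]
 [-0.0048 -0.8936 -0.4488  0.5308]
 [ 0.      0.      0.      1.    ]]
top 551.046134460062 551.046134460062 315.2100874792716 237.3088927949519
[[ 0.0286 -0.9924  0.1194  0.4492]
 [-0.9994 -0.0309 -0.0178  0.1052]
 [ 0.0213 -0.1189 -0.9927  1.2031]
 [ 0.      0.      0.      1.    ]]
{'time': 0.1, 'joint_positions': array([-1.3391,  0.0879,  1.3721, -0.    ,  1.6836, -0.1031]), 'qvel': array([ 0.0008, -0.002 , -0.0045,  0.0014,  0.0015, -0.0009]), 'joint_torque': array([  0.0015, -34.1253, -30.3301,   0.072 ,   0.0304,  -0.0001]), 'tool_pos': array([ 0.1806, -0.519 ,  0.2044]), 'ee_rot': array([-1.5706,  0.0019, -1.236 ]), 'wrist_force': array([-1.3163,  0.2464, -1.5068]), 'wrist_torque': array([ 0.0193, -0.0443, -0.0168]), 'width': 0.09423128622235588}
```

View pics/scene0.png

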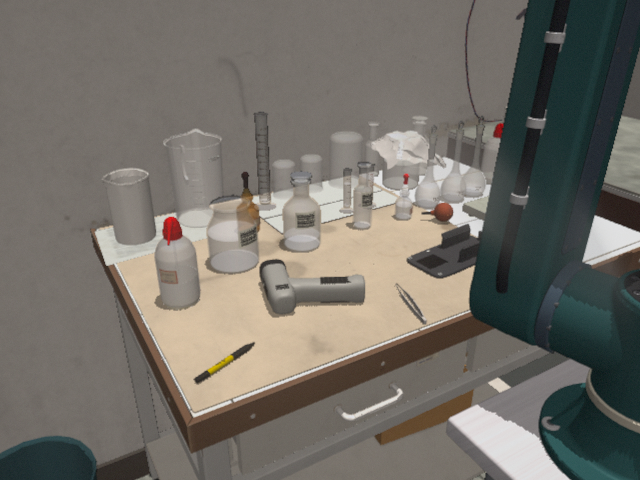

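View pics/top0.png

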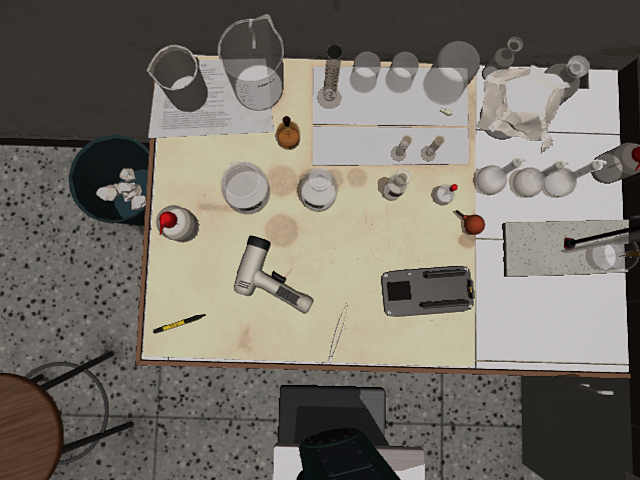

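Run:
```python
import cv2
a=cv2.imread("pics/top0.png"); b=cv2.imread("pics/scene0.png")
cv2.imwrite("pics/c1.png",cv2.resize(a[225:325,215:325],None,fx=6,fy=6,interpolation=cv2.INTER_CUBIC))
cv2.imwrite("pics/c2.png",cv2.resize(a[255:325,370:485],None,fx=6,fy=6,interpolation=cv2.INTER_CUBIC))
cv2.imwrite("pics/c3.png",cv2.resize(b[150:320,150:380],None,fx=3.4,fy=3.4,interpolation=cv2.INTER_CUBIC))
cv2.imwrite("pics/c4.png",cv2.resize(a[155:245,150:480],None,fx=2.4,fy=2.4,interpolation=cv2.INTER_CUBIC))
```

```text
(no output)
```

View pics/c1.png

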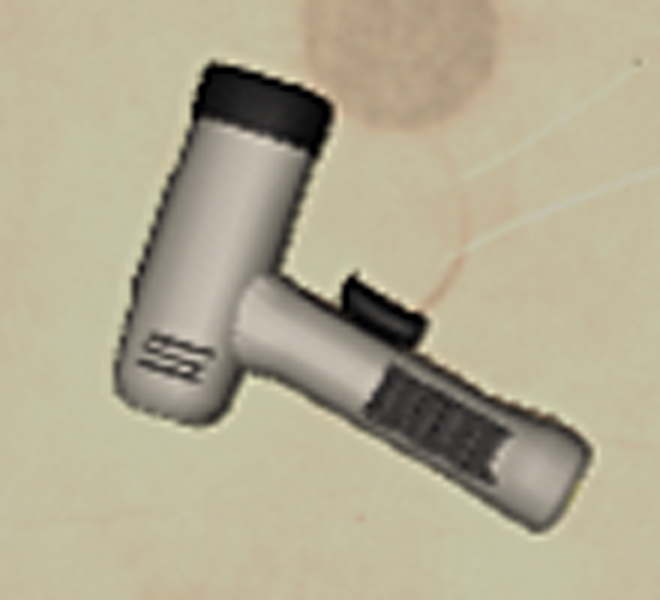

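View pics/c2.png

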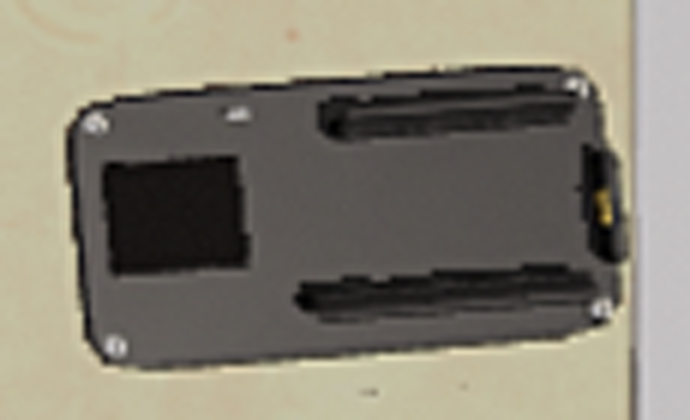

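View pics/c3.png

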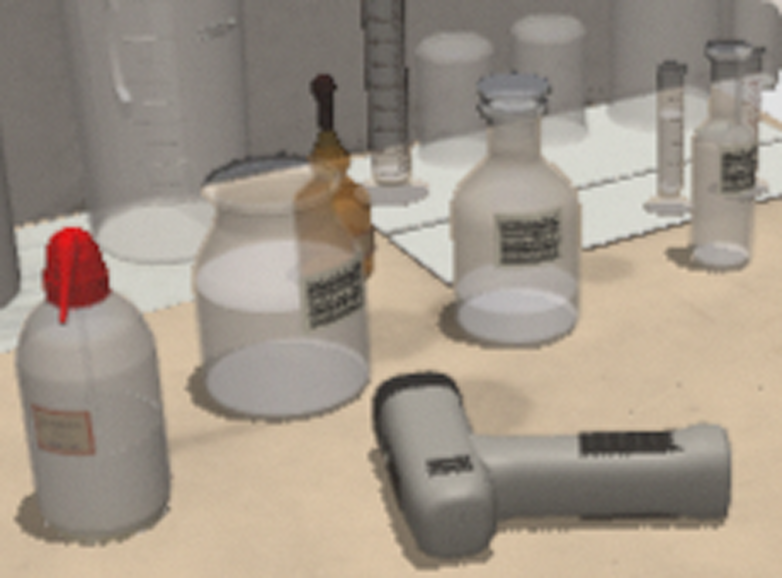

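View pics/c4.png

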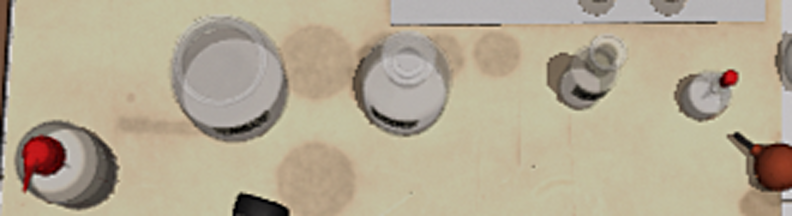

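```bash
cat > h.py <<'E'
import cv2, numpy as np
from bench import robot, snapshot, camera_info, ticket
np.set_printoptions(precision=4,suppress=True)
C={n:camera_info(n) for n in("scene","top")}
def ray(n,uv):
    i=C[n];T=np.array(i["cam_to_world"]);d=np.array([(uv[0]-i["cx"])/i["fx"],(uv[1]-i["cy"])/i["fy"],1.])
    return T[:3,3],T[:3,:3]@d
def plane(n,uv,z):
    o,d=ray(n,uv);return o+d*(z-o[2])/d[2]
def tri(ps):
    A=np.zeros((3,3));b=np.zeros(3);
    for n,uv in ps:
        o,d=ray(n,uv);d=d/np.linalg.norm(d);P=np.eye(3)-np.outer(d,d);A+=P;b+=P@o
    x=np.linalg.solve(A,b);return x,[np.round(proj(n,x)-np.array(uv),1) for n,uv in ps]
def proj(n,p):
    i=C[n];T=np.array(i["cam_to_world"]);c=T[:3,:3].T@(np.array(p)-T[:3,3]);return np.array([i["fx"]*c[0]/c[2]+i["cx"],i["fy"]*c[1]/c[2]+i["cy"]])
E
python3 - <<'E'
from h import *
a=cv2.imread("pics/top0.png")
hsv=cv2.cvtColor(a,cv2.COLOR_BGR2HSV); print(hsv[270,255],hsv[240,257],hsv[300,330],hsv[283,275])
m=((hsv[:,:,1]<50)|(hsv[:,:,2]<90)).astype(np.uint8)
roi=np.zeros_like(m);roi[228:318,225:320]=1;m&=roi
m=cv2.morphologyEx(m,cv2.MORPH_OPEN,np.ones((3,3)))
n,l,s,_=cv2.connectedComponentsWithStats(m);k=1+np.argmax(s[1:,4]);m=(l==k).astype(np.uint8)
cv2.imwrite("pics/m.png",cv2.resize(m[225:325,215:325]*255,None,fx=5,fy=5,interpolation=0)); print(s[k])
cs,_=cv2.findContours(m,cv2.RETR_EXTERNAL,cv2.CHAIN_APPROX_NONE);c=max(cs,key=len)[:,0,:]
W=np.array([plane("top",p,.024)[:2] for p in c])
np.save("W.npy",W)
f=lambda u,v:plane("top",(215+u/6-.42,225+v/6-.42),.024)[:2]
def line(p,q,tol=.004):
    p,q=f(*p),f(*q);d=(q-p);L=np.linalg.norm(d);d/=L;nn=np.array([-d[1],d[0]])
    r=W-p;s=r@d;e=r@nn;S=W[(s>.06*L)&(s<.94*L)&(abs(e)<tol)]
    v=cv2.fitLine(S.astype(np.float32),cv2.DIST_L2,0,1e-5,1e-5).ravel();dd=v[:2]*np.sign(v[:2]@d)
    print(len(S),np.degrees(np.arctan2(dd[1],dd[0])),v[2:]);return v[2:],dd
A=line((118,370),(190,130));B=line((275,265),(312,155));N=line((332,100),(215,66))
G1=line((235,370),(520,525)); G2=line((440,345),(560,415));But=line((545,530),(590,455))
nn=np.array([-A[1][1],A[1][0]]);print("head width",(A[0]-B[0])@nn)
E
```

```text
[ 19  31 155] [ 0  7 37] [ 24  47 196] [ 20  31 150]
[ 225  228   95   90 5530]Traceback (most recent call last):
  File "<stdin>", line 18, in <module>
  File "<stdin>", line 16, in line
cv2.error: OpenCV(4.12.0) /io/opencv/modules/imgproc/src/linefit.cpp:50: error: (-215:Assertion failed) count > 0 in function 'fitLine2D_wods'
```

View pics/m.png

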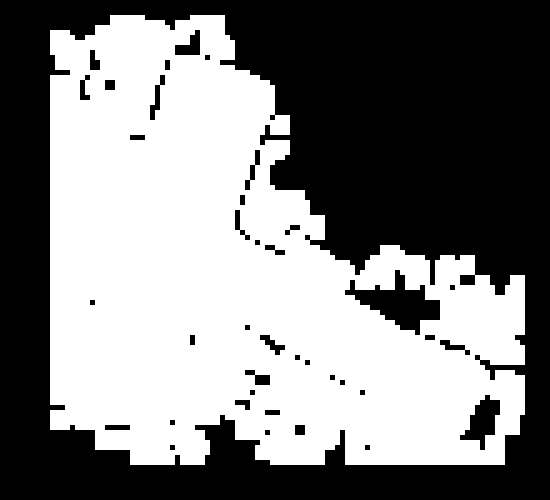

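Mask leaks (saturation too similar); use a tighter saturation/brightness split.

```bash
cat > seg.py <<'E'
from h import *
def run(img,box,f,lines):
    # img bgr; box y0,y1,x0,x1
    lab=cv2.cvtColor(img,cv2.COLOR_BGR2LAB).astype(int)
    m=((lab[:,:,2]<138)|(lab[:,:,0]<110)).astype(np.uint8)
    roi=np.zeros_like(m);roi[box[0]:box[1],box[2]:box[3]]=1;m&=roi
    m=cv2.morphologyEx(m,cv2.MORPH_OPEN,np.ones((2,2)))
    n,l,s,_=cv2.connectedComponentsWithStats(m);k=1+np.argmax(s[1:,4]);m=(l==k).astype(np.uint8)
    cs,_=cv2.findContours(m,cv2.RETR_EXTERNAL,cv2.CHAIN_APPROX_NONE);c=max(cs,key=len)[:,0,:]
    W=np.array([plane("top",p,.024)[:2] for p in c])
    out=[]
    for p,q in lines:
        p,q=f(*p),f(*q);d=(q-p);L=np.linalg.norm(d);d/=L;nn=np.array([-d[1],d[0]])
        r=W-p;s=r@d;e=r@nn;S=W[(s>.06*L)&(s<.94*L)&(abs(e)<.005)]
        if len(S)<3: print("no pts");out.append(None);continue
        v=cv2.fitLine(S.astype(np.float32),cv2.DIST_L2,0,1e-5,1e-5).ravel();dd=v[:2]*np.sign(v[:2]@d)
        print(len(S),np.degrees(np.arctan2(dd[1],dd[0])),v[2:]);out.append((v[2:],dd))
    return m,out
E
python3 - <<'E'
from seg import *
a=cv2.imread("pics/top0.png")
lab=cv2.cvtColor(a,cv2.COLOR_BGR2LAB)
for p in [(255,270),(257,240),(330,300),(275,283),(300,280),(240,250)]:print(p,lab[p[1],p[0]])
f=lambda u,v:plane("top",(215+u/6-.42,225+v/6-.42),.024)[:2]
m,L=run(a,(228,318,225,320),f,[((118,370),(190,130)),((275,265),(312,155)),((332,100),(215,66)),((260,370),(520,525)),((440,345),(560,415)),((545,530),(590,455))])
cv2.imwrite("pics/m2.png",cv2.resize(m[225:325,215:325]*255,None,fx=5,fy=5,interpolation=0))
A,B=L[:2];nn=np.array([-A[1][1],A[1][0]]);print("head width",(A[0]-B[0])@nn)
E
```

```text
(255, 270) [157 129 135]
(257, 240) [ 36 129 128]
(330, 300) [195 126 144]
(275, 283) [153 128 135]
(300, 280) [196 125 144]
(240, 250) [197 125 144]
35 -15.109382938367585 [0.5223 0.2415]
16 -16.084294000955598 [0.5377 0.1905]
17 75.23652852228543 [0.5842 0.2027]
38 -118.08266813621967 [0.4576 0.1562]
no pts
11 -26.102214082890864 [0.4418 0.0897]
head width 0.0451906733892784
```

View pics/m2.png

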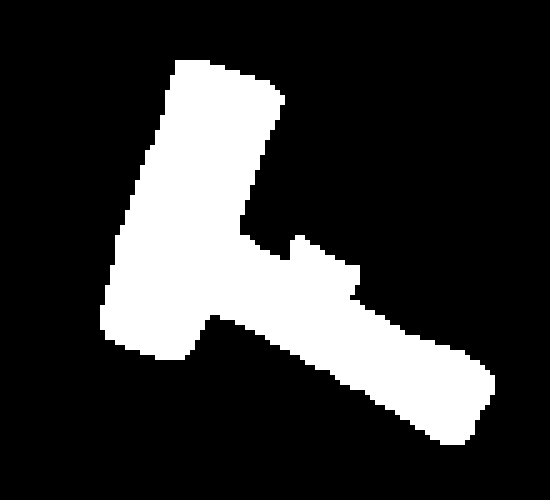

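```bash
python3 - <<'E'
from seg import *
a=cv2.imread("pics/top0.png")
f=lambda u,v:plane("top",(215+u/6-.42,225+v/6-.42),.024)[:2]
m,L=run(a,(228,318,225,320),f,[((118,370),(190,130)),((275,265),(312,155)),((332,100),(215,66)),((260,370),(520,525)),((545,530),(590,455)),((350,275),(425,315))])
yaw=np.radians(-27.8)
def ax(y):return np.array([np.cos(y),np.sin(y)]),np.array([-np.sin(y),np.cos(y)])
wx,wy=ax(yaw+.21);sx,sy=ax(yaw)
A,B,N,G,Bu=L[:5]
# head: y-offset
ym=(A[0]@wy+B[0]@wy)/2; xw=N[0]@wx+.0007
win=wx*xw+wy*ym;print("window",win)
gr=win+wx*-.0863+wy*-.0589;print("grip from win",gr)
xb=G[0]@sx-.0007+.020; yb=Bu[0]@sy-.0007+.09
print("grip from back/butt",sx*xb+sy*yb)
# two-view heights: nose top corners etc by hand
E
python3 - <<'E'
import cv2
b=cv2.imread("pics/scene0.png")
cv2.imwrite("pics/c5.png",cv2.resize(b[250:325,250:375],None,fx=6,fy=6,interpolation=cv2.INTER_CUBIC))
cv2.imwrite("pics/c6.png",cv2.resize(b[165:285,195:385],None,fx=4.2,fy=4.2,interpolation=cv2.INTER_CUBIC))
cv2.imwrite("pics/c7.png",cv2.resize(b[215:285,395:495],None,fx=7,fy=7,interpolation=cv2.INTER_CUBIC))
a=cv2.imread("pics/top0.png")
cv2.imwrite("pics/c8.png",cv2.resize(a[155:220,215:345],None,fx=6,fy=6,interpolation=cv2.INTER_CUBIC))
E
```

```text
35 -15.109382938367585 [0.5223 0.2415]
16 -16.084294000955598 [0.5377 0.1905]
17 75.23652852228543 [0.5842 0.2027]
38 -118.08266813621967 [0.4576 0.1562]
11 -26.102214082890864 [0.4418 0.0897]
11 -116.9509663734379 [0.5087 0.1612]
window [0.5843 0.2007]
grip from win [0.4853 0.1674]
grip from back/butt [0.4855 0.1676]
```

View pics/c5.png

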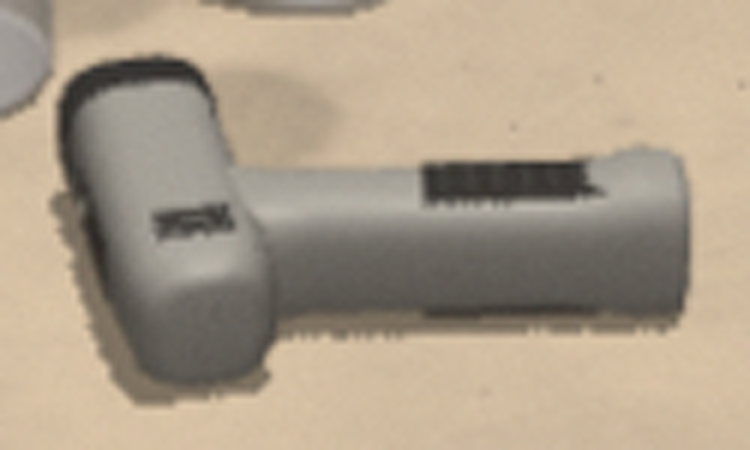

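View pics/c6.png

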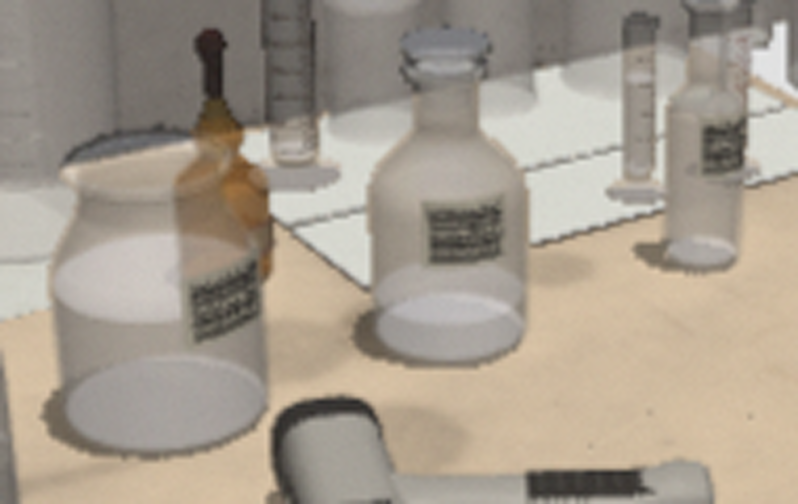

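View pics/c7.png

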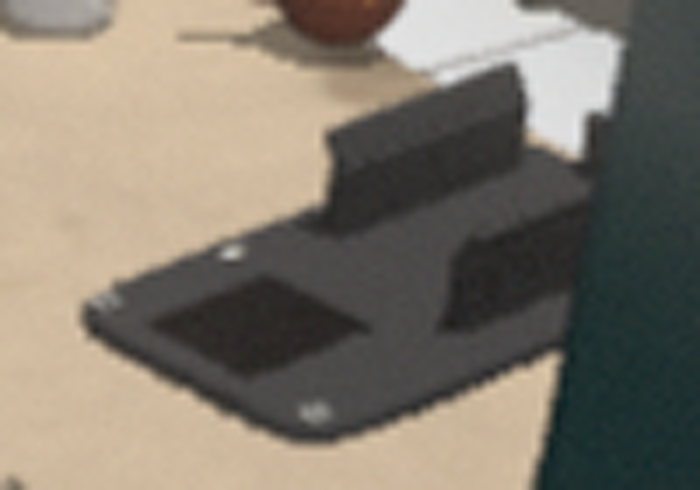

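View pics/c8.png

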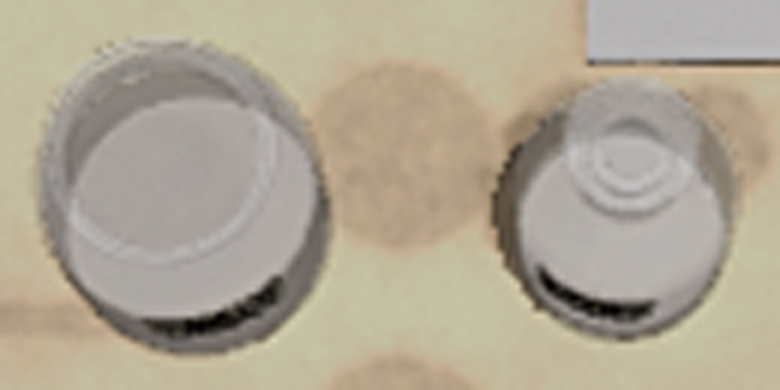

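Run:
```python
from h import *
s=lambda u,v:(195+u/4.2-.4,165+v/4.2-.4)
t=lambda u,v:(215+u/6-.42,155+v/6-.42)
def lab(n,l,r,tl,tr,R,w):
    for z in(.074,):
        pl,pr=plane("scene",l,z),plane("scene",r,z);
        c=(pl+pr)/2;d=pr-pl;L=np.linalg.norm(d);nrm=np.array([d[1],-d[0],0])/L
        nrm=-nrm if nrm[0]>0 else nrm
        o=c+nrm*R*(1-np.cos(w/2/R)); print(n,"scene z74 center",o,"yaw",np.degrees(np.arctan2(nrm[1],nrm[0])),"chord",L,2*R*np.sin(w/2/R),"axis",o-nrm*R)
    if tl: print("tri L",tri([("scene",l),("top",tl)]),"R",tri([("scene",r),("top",tr)]))
lab("jar",s(189,316),s(261,284),t(148,325),t(283,282),.051,.05)
lab("tall",s(424,234),s(503,227),t(541,275),t(655,306),.041,.044)
lab("slim",s(703,148),s(746,145),None,None,.022,.032)
# corner heights jar
for q in[(187,287),(260,258),(191,345),(262,310)]:print(q,plane("scene",s(*q),.092 if q[1]<300 and q!=(262,310) else .056))
# base ellipse: extremes on table
for q in[(67,400),(268,400),(165,453)]:print(plane("scene",s(*q),0.0))
```

```text
jar scene z74 center [0.6353 0.2224 0.074 ] yaw -161.58385728611952 chord 0.043676321157843624 0.04802148632772139 axis [0.6837 0.2385 0.074 ]
tri L (array([0.6397, 0.2436, 0.0713]), [array([-0.4, -0.1]), array([0.3, 0.2])]) R (array([0.6574, 0.199 , 0.0689]), [array([0.3, 0. ]), array([-0.2, -0.1])])
tall scene z74 center [0.6472 0.0965 0.074 ] yaw 161.56330080813427 chord 0.038664740208285184 0.04191874756962506 axis [0.6861 0.0836 0.074 ]
tri L (array([0.6626, 0.1099, 0.0717]), [array([0.5, 0. ]), array([-0.4, -0.3])]) R (array([0.6536, 0.0704, 0.0698]), [array([0.8, 0.1]), array([-0.7, -0.4])])
slim scene z74 center [ 0.6711 -0.0721  0.074 ] yaw 159.59014320461745 chord 0.023076077740635016 0.02925273399867922 axis [ 0.6917 -0.0798  0.074 ]
(187, 287) [0.6269 0.2477 0.092 ]
(260, 258) [0.6381 0.2075 0.092 ]
(191, 345) [0.6406 0.2426 0.056 ]
(262, 310) [0.6569 0.2    0.056 ]
[0.7203 0.2774 0.    ]
[0.6709 0.1937 0.    ]
[0.6483 0.2563 0.    ]
```

Run:
```python
import cv2,numpy as np
b=cv2.imread("pics/scene0.png");a=cv2.imread("pics/top0.png")
x=cv2.resize(b[222:252,232:264],None,fx=12,fy=12,interpolation=0)
y=cv2.resize(a[195:220,232:270],None,fx=10,fy=10,interpolation=0)
h=max(x.shape[0],y.shape[0]);
pad=lambda i:np.pad(i,((0,h-i.shape[0]),(0,10),(0,0)))
cv2.imwrite("pics/c9.png",np.hstack([pad(x),pad(y)]))
```

```text
(no output)
```

View pics/c9.png

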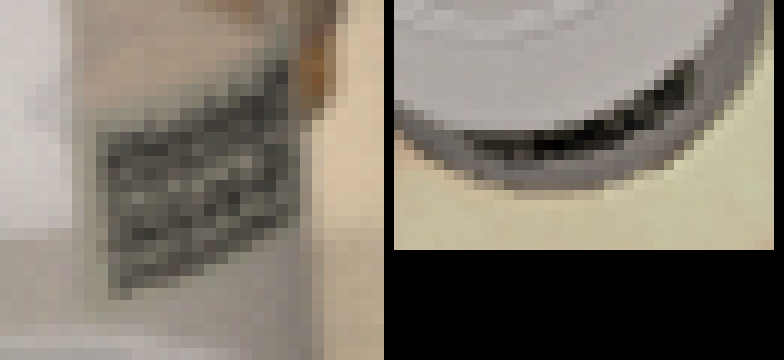

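Run:
```python
from h import *
for l,r,tl,tr in[((239.6,238.8),(256.4,233.0),(238.7,209.5),(261.6,202.4))]:
    a,ra=tri([("scene",l),("top",tl)]);b,rb=tri([("scene",r),("top",tr)]);print(a,ra,b,rb)
    for pl,pr in((a,b),(plane("scene",l,.074),plane("scene",r,.074)),(plane("top",tl,.074),plane("top",tr,.074))):
        d=(pr-pl)[:2];L=np.linalg.norm(d);n=np.array([d[1],-d[0]])/L;c=(pl+pr)[:2]/2+n*.006
        print("center",c,"yaw",np.degrees(np.arctan2(n[1],n[0])),"chord",L,"axis",c-n*.051)
print("front foot top view",plane("top",(247.5,214.3),0.0))
# scene base contour silhouette: left tangent, right tangent of the body ->axis bearing
o,_=ray("scene",(0,0))
for v in(225,):
    dl=ray("scene",(195+55/4.2-.4,165+330/4.2-.4))[1];dr=ray("scene",(195+268/4.2-.4,165+340/4.2-.4))[1]
    al,ar=[np.arctan2(d[1],d[0]) for d in(dl,dr)];m=(al+ar)/2;hw=abs(al-ar)/2;D=.05/np.sin(hw)
    print("axis from tangents",o[:2]+D*np.array([np.cos(m),np.sin(m)]))
```

```text
[0.6376 0.2443 0.0746] [array([-0.4, -0.1]), array([0.3, 0.2])] [0.6561 0.1998 0.0679] [array([0.5, 0.1]), array([-0.4, -0.3])]
center [0.6413 0.2197] yaw -157.42020638620093 chord 0.04821397507372473 axis [0.6884 0.2393]
center [0.6357 0.2234] yaw -169.64176067414414 chord 0.038323153658484724 axis [0.6859 0.2325]
center [0.6406 0.2197] yaw -160.5989304228138 chord 0.04951076227933426 axis [0.6887 0.2366]
front foot top view [0.6403 0.2344 0.    ]
axis from tangents [0.7011 0.2333]
```

Run:
```python
from h import *
t=lambda u,v:(370+u/6-.42,255+v/6-.42)
S=[plane("top",t(*q),.006) for q in[(95,122),(577,87),(600,308),(115,345)]]
for s in S:print(s)
S=np.array(S)[:,:2];print("center",S.mean(0))
d1=S[0]-S[1];d2=S[3]-S[2];d3=S[0]-S[3];d4=S[1]-S[2]
print([np.degrees(np.arctan2(d[1],d[0]))-o for d,o in((d1,90),(d2,90),(d3,0),(d4,0))],[np.linalg.norm(d) for d in(d1,d2,d3,d4)])
yaw=np.arctan2(*(d1+d2)[::-1])-np.pi/2
ex=np.array([np.cos(yaw),np.sin(yaw)]);ey=np.array([-ex[1],ex[0]])
o=S.mean(0)-ex*.003+ey*.066
print("yaw",np.degrees(yaw),"origin",o,"slot",o+ex*.004-ey*.1)
def H(p):return (p-o)@ex,(p-o)@ey
for n,q,z in[("front cheek TL",(325,105),.04),("fc inner bottom",(335,138),.006),("fc r",(578,88),.04),("rear cheek L",(300,300),.04),("rc R top",(590,270),.04),("rc inner",(440,272),.04),("fc inner",(450,125),.04),("stop",(588,200),.027)]:
    print(n,np.round(H(plane("top",t(*q),z)[:2]),4))
s7=lambda u,v:(395+u/7-.43,215+v/7-.43)
print(tri([("scene",s7(330,130)),("top",t(325,100))]),tri([("scene",s7(515,65)),("top",t(578,85))]))
for q,c in[((95,122),(107,300)),((115,345),(315,412)),((237,113),(232,252))]:print(tri([("scene",s7(*c)),("top",t(*q))]))
```

```text
[ 0.5155 -0.0713  0.006 ]
[ 0.5335 -0.2472  0.006 ]
[ 0.4538 -0.2553  0.006 ]
[ 0.4356 -0.0796  0.006 ]
center [ 0.4846 -0.1634]
[np.float64(5.834187566704443), np.float64(5.926164330772863), np.float64(5.920944781383005), np.float64(5.758841738917255)] [np.float64(0.17680094966104792), np.float64(0.17657409083654277), np.float64(0.08039609724323574), np.float64(0.08011262054544181)]
yaw 5.8801464252258695 origin [ 0.4749 -0.098 ] slot [ 0.4891 -0.1971]
front cheek TL [ 0.0419 -0.0542]
fc inner bottom [ 0.031  -0.0643]
fc r [ 0.0413 -0.1445]
rear cheek L [-0.0255 -0.0388]
rc R top [-0.0227 -0.142 ]
rc inner [-0.0195 -0.089 ]
fc inner [ 0.0316 -0.0978]
stop [ 0.0018 -0.1478]
(array([ 0.5218, -0.151 ,  0.0372]), [array([-1.7,  0.1]), array([1.3, 1.1])]) (array([ 0.5322, -0.2397,  0.0335]), [array([-0.1,  0. ]), array([0.1, 0.1])])
(array([ 0.5159, -0.0711,  0.005 ]), [array([ 0.3, -0. ]), array([-0.2, -0.2])])
(array([ 0.436 , -0.0792,  0.005 ]), [array([ 0.4, -0. ]), array([-0.3, -0.2])])
(array([ 0.521 , -0.1225,  0.0047]), [array([ 0.5, -0. ]), array([-0.3, -0.3])])
```

```bash
cat >> h.py <<'E'
from scipy.spatial.transform import Rotation as Ro
def delta(target,yawdeg=None):
    o=robot.get_obs();R=Ro.from_euler("xyz",o["ee_rot"]).as_matrix();p=o["tool_pos"]
    d=R.T@(np.array(target)-p)*1000;y=np.degrees(np.arctan2(R[1,0],R[0,0]))
    r=None if yawdeg is None else (-(yawdeg-y)+180)%360-180
    print("t",round(o["time"],2),"tcp",p,"yaw",round(y,2),"slide",np.round(d,1),"roll",r,"width",o["width"],"F",o["wrist_force"],"tooly",R[:,1])
E
python3 -c "
from h import *
delta([.485,.1675,.130],-27.8)"
```

```text
t 0.1 tcp [ 0.1806 -0.519   0.2044] yaw -70.82 slide [-548.2   75.6  513. ] roll -43.01975426963085 width 0.09423128622235588 F [-1.3163  0.2464 -1.5068] tooly [-0.0005  0.0019 -1.    ]
```

```bash
python3 -m creep '[{"slide":[-28,0,26],"roll":-2,"grip":0},{"slide":[-56,0,52],"roll":-5,"grip":0},{"slide":[-84,0,78],"roll":-8,"grip":0},{"slide":[-112,2,104],"roll":-11,"grip":0},{"slide":[-140,5,131],"roll":-14,"grip":0},{"slide":[-168,8,157],"roll":-17,"grip":0},{"slide":[-196,12,183],"roll":-20,"grip":0},{"slide":[-224,16,209],"roll":-22,"grip":0},{"slide":[-252,20,236],"roll":-24,"grip":0},{"slide":[-280,25,262],"roll":-26,"grip":0},{"slide":[-308,30,288],"roll":-28,"grip":0},{"slide":[-336,35,314],"roll":-30,"grip":0},{"slide":[-364,40,340],"roll":-32,"grip":0},{"slide":[-392,45,367],"roll":-34,"grip":0},{"slide":[-420,50,393],"roll":-36,"grip":0},{"slide":[-448,55,419],"roll":-38,"grip":0},{"slide":[-476,60,445],"roll":-40,"grip":0},{"slide":[-504,65,471],"roll":-42,"grip":0},{"slide":[-532,70,498],"roll":-43,"grip":0},{"slide":[-548,75,513],"roll":-43,"grip":0}]'; python3 -c "
from h import *
cv2.imwrite('pics/s1.png',snapshot('scene')[:,:,::-1])
delta([.485,.1675,.005],-27.8)"
```

```text
time: 1.77
tool_pos: [0.4856, 0.1701, 0.1295]
ee_rot: [-1.57, 0.001, -0.482]
wrist_force: [-0.2, -0.4, 0.5]
width: 0.0938
t 1.82 tcp [0.4858 0.1721 0.1281] yaw -27.55 slide [  1.8 123.1  -4.6] roll 0.24991856410048285 width 0.09399853625643358 F [ 0.9522  2.426  -1.5001] tooly [-0.002   0.0028 -1.    ]
```

View pics/s1.png

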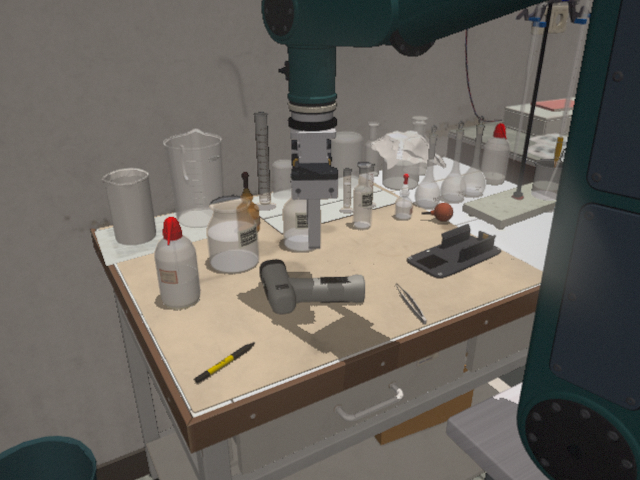

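```bash
python3 -m creep '[{"slide":[0,20,0],"roll":0,"grip":0},{"slide":[0,40,0],"roll":0,"grip":0},{"slide":[0,60,0],"roll":0,"grip":0},{"slide":[0,60,0],"roll":0,"grip":0},{"slide":[0,60,0],"roll":0,"grip":0},{"slide":[0,60,0],"roll":0,"grip":0}]'; python3 -c "
from h import *
delta([.485,.1675,.005],-27.8)"
```

```text
time: 2.32
tool_pos: [0.4857, 0.1665, 0.0714]
ee_rot: [-1.57, -0.001, -0.486]
wrist_force: [-0.6, 0.9, 0.1]
width: 0.0937
t 2.32 tcp [0.4857 0.1665 0.0714] yaw -27.84 slide [-1.1 66.4  0.6] roll -0.03960692552161049 width 0.09372421600073005 F [-0.6203  0.8901  0.0917] tooly [ 0.0011  0.0001 -1.    ]
```

```bash
python3 -m creep '[{"slide":[-1,20,0],"roll":0,"grip":0},{"slide":[-1,40,0],"roll":0,"grip":0},{"slide":[-1,56,0],"roll":0,"grip":0},{"slide":[-1,64,0],"roll":0,"grip":0},{"slide":[-1,66,0],"roll":0,"grip":0},{"slide":[-1,66,0],"roll":0,"grip":0},{"slide":[-1,66,0],"roll":0,"grip":0},{"slide":[-1,66,0],"roll":0,"grip":0}]'; python3 -c "
from h import *
cv2.imwrite('pics/s2.png',np.hstack([snapshot('scene')[200:350,200:420,::-1],snapshot('top')[180:330,180:400,::-1]]).repeat(2,0)[:, :].repeat(2,1)[:, :800])
delta([.485,.1675,.005],-27.8)"
```

```text
time: 2.98
tool_pos: [0.4856, 0.1673, 0.0061]
ee_rot: [-1.569, -0.002, -0.486]
wrist_force: [0.0, -1.0, -1.1]
width: 0.0939
t 3.08 tcp [0.4852 0.1673 0.0057] yaw -27.82 slide [-0.3  0.7  0.1] roll -0.020664294883943057 width 0.0940513941073777 F [-0.0285 -0.5299  0.3154] tooly [ 0.0023  0.0004 -1.    ]
```

View pics/s2.png

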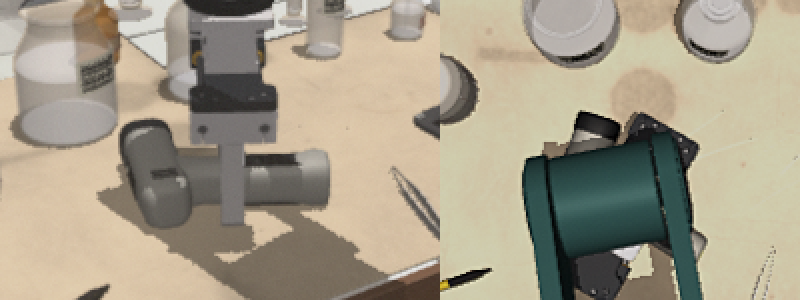

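The fingers straddle the grip just beyond the head, at the trigger. Close.

```bash
python3 -m creep '[{"slide":[0,0,0],"roll":0,"grip":0.3},{"slide":[0,0,0],"roll":0,"grip":0.4},{"slide":[0,0,0],"roll":0,"grip":0.5},{"slide":[0,0,0],"roll":0,"grip":0.6},{"slide":[0,0,0],"roll":0,"grip":1},{"slide":[0,0,0],"roll":0,"grip":1},{"slide":[0,0,0],"roll":0,"grip":1},{"slide":[0,0,0],"roll":0,"grip":1},{"slide":[0,0,0],"roll":0,"grip":1},{"slide":[0,0,0],"roll":0,"grip":1}]'; python3 -c "
from h import *
delta([.4871,.0993,.055],8.5)"
```

```text
time: 3.92
tool_pos: [0.4838, 0.1672, 0.0044]
ee_rot: [-1.571, 0.001, -0.485]
wrist_force: [-1.2, -0.0, -0.0]
width: 0.0377
t 3.92 tcp [0.4838 0.1672 0.0044] yaw -27.81 slide [ 34.5 -50.6 -58.6] roll -36.309429619320724 width 0.0376771734076322 F [-1.2097 -0.0119 -0.0024] tooly [-0.001  0.    -1.   ]
```

```bash
python3 -m creep '[{"slide":[0,-10,0],"roll":0,"grip":1},{"slide":[0,-25,0],"roll":0,"grip":1},{"slide":[0,-40,0],"roll":0,"grip":1},{"slide":[2,-50,-4],"roll":-2,"grip":1},{"slide":[6,-50,-10],"roll":-6,"grip":1},{"slide":[10,-50,-17],"roll":-11,"grip":1},{"slide":[15,-50,-26],"roll":-16,"grip":1},{"slide":[20,-50,-35],"roll":-22,"grip":1},{"slide":[25,-50,-44],"roll":-28,"grip":1},{"slide":[30,-50,-52],"roll":-33,"grip":1},{"slide":[33,-50,-57],"roll":-36,"grip":1},{"slide":[34,-50,-58],"roll":-36,"grip":1},{"slide":[34,-50,-58],"roll":-36,"grip":1},{"slide":[34,-50,-58],"roll":-36,"grip":1},{"slide":[34,-50,-58],"roll":-36,"grip":1},{"slide":[34,-50,-58],"roll":-36,"grip":1}]'; python3 -c "
from h import *
s=snapshot('scene')[:,:,::-1];t=snapshot('top')[:,:,::-1]
cv2.imwrite('pics/s3.png',s);cv2.imwrite('pics/t3.png',t)
cv2.imwrite('pics/s3c.png',np.hstack([cv2.resize(s[150:350,190:390],None,fx=2,fy=2),cv2.resize(t[150:350,190:390],None,fx=2,fy=2)]))
delta([.4861,.0993,.055],8.5)"
```

```text
time: 5.25
tool_pos: [0.4873, 0.1003, 0.0545]
ee_rot: [-1.571, -0.0, 0.143]
wrist_force: [0.6, 0.4, -1.4]
width: 0.0372
t 5.35 tcp [0.4872 0.1003 0.0544] yaw 8.2 slide [-1.3 -0.6 -0.8] roll -0.3020236401100078 width 0.037500566634149184 F [ 0.113  -0.179  -1.9049] tooly [-0.0001 -0.0001 -1.    ]
```

View pics/s3c.png

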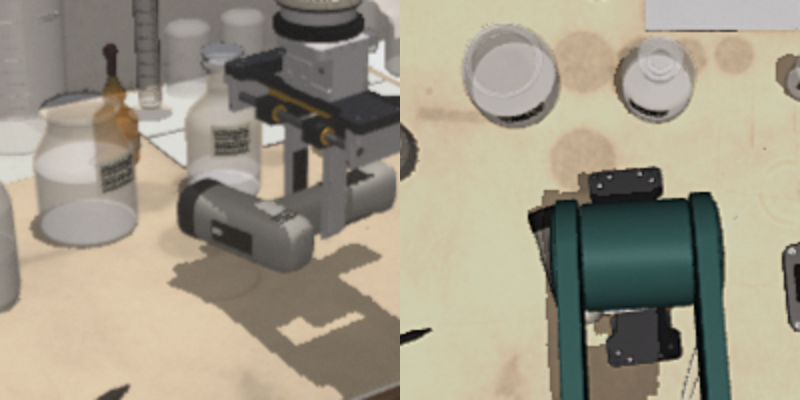

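Run:
```python
from h import *
o=robot.get_obs();y=np.radians(8.2)
sx=np.array([np.cos(y),np.sin(y),0]);sy=np.array([-sx[1],sx[0],0]);z=np.array([0,0,1.])
g=o["tool_pos"]+[0,0,.019]+sx*.001
w=y+.21;wx=np.array([np.cos(w),np.sin(w),0]);wy=np.array([-wx[1],wx[0],0])
win=g+.0863*wx+.0589*wy;print("win",win)
d=np.array([.641,.2197,.074])-win;print("label in window",d@wx,d@wy,d[2])
s=cv2.imread('pics/s3.png');t=cv2.imread('pics/t3.png')
for n,im in(("scene",s),("top",t)):
    for a,b in((-.024,-.024),(.024,-.024),(.024,.024),(-.024,.024)):
        for L in(0,-.02): 
            p=proj(n,win+wy*a+z*b+wx*L);cv2.circle(im,tuple(np.round(p*1).astype(int)),0,(0,0,255) if L==0 else (0,255,0),-1)
    p=proj(n,g-sy*.09+z*.024);cv2.circle(im,tuple(np.round(p).astype(int)),0,(255,0,0),-1)
    p=proj(n,[.641,.2197,.074]);cv2.circle(im,tuple(np.round(p).astype(int)),0,(255,0,255),-1)
cv2.imwrite('pics/s4.png',np.hstack([cv2.resize(s[200:300,200:330],None,fx=4,fy=4,interpolation=0)[:, :],cv2.resize(t[190:290,220:290],None,fx=4,fy=4,interpolation=0)]))
```

```text
win [0.5488 0.1855 0.0734]
label in window 0.09830112369256909 0.00019224916175783921 0.000572682601565358
```

View pics/s4.png

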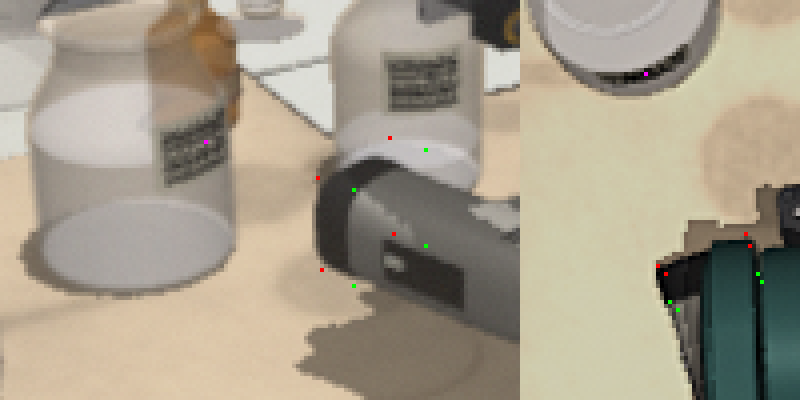

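```bash
python3 -m creep '[{"slide":[0,0,0],"roll":0,"grip":1},{"slide":[0,0,0],"roll":0,"grip":1},{"slide":[0,0,0],"roll":0,"grip":1},{"slide":[0,0,0],"roll":0,"grip":1},{"slide":[0,0,0],"roll":0,"grip":1},{"slide":[0,0,0],"roll":0,"grip":1},{"slide":[0,0,0],"roll":0,"grip":1},{"slide":[0,0,0],"roll":0,"grip":1},{"slide":[0,0,0],"roll":0,"grip":1},{"slide":[0,0,0],"roll":0,"grip":1},{"slide":[0,0,0],"roll":0,"grip":1},{"slide":[0,0,0],"roll":0,"grip":1},{"slide":[0,0,0],"roll":0,"grip":1},{"slide":[0,0,0],"roll":0,"grip":1},{"slide":[0,0,0],"roll":0,"grip":1},{"slide":[0,0,0],"roll":0,"grip":1},{"slide":[0,0,0],"roll":0,"grip":1},{"slide":[0,0,0],"roll":0,"grip":1},{"slide":[0,0,0],"roll":0,"grip":1},{"slide":[0,0,0],"roll":0,"grip":1}]'; python3 -c "
from h import *
delta([.4871,.0993,.055],8.5)"
```

```text
time: 7.02
tool_pos: [0.4873, 0.0999, 0.0545]
ee_rot: [-1.571, -0.0, 0.143]
wrist_force: [-0.4, 0.4, -2.1]
width: 0.0375
t 7.02 tcp [0.4873 0.0999 0.0545] yaw 8.18 slide [-0.3 -0.5 -0.6] roll -0.31924663922961827 width 0.03749665450093806 F [-0.3782  0.3519 -2.1338] tooly [ 0.     -0.0001 -1.    ]
```

```bash
python3 -c "
from h import *
print(plane('top',(347,303),0),plane('top',(330,360),0))"
```

```text
[0.4525 0.0106 0.    ] [0.3301 0.0444 0.    ]
```

```bash
python3 -m creep '[{"slide":[0,8,5],"roll":0,"grip":1},{"slide":[0,18,10],"roll":0,"grip":1},{"slide":[0,28,15],"roll":0,"grip":1},{"slide":[0,38,15],"roll":0,"grip":1},{"slide":[0,44,15],"roll":0,"grip":1},{"slide":[0,47,15],"roll":0,"grip":1},{"slide":[0,49,15],"roll":0,"grip":1},{"slide":[0,50,15],"roll":0,"grip":1},{"slide":[0,50,15],"roll":0,"grip":1},{"slide":[0,50,15],"roll":0,"grip":1}]'; python3 -c "
from h import *
delta([.4871,.0993,.0045],8.5)"
```

```text
time: 7.85
tool_pos: [0.4857, 0.1147, 0.0049]
ee_rot: [-1.571, -0.001, 0.143]
wrist_force: [-0.0, -0.2, -2.1]
width: 0.0375
t 7.85 tcp [0.4857 0.1147 0.0049] yaw 8.17 slide [ -0.9   0.4 -15.4] roll -0.33246088629923065 width 0.037516868473937114 F [-0.0299 -0.2028 -2.0686] tooly [ 0.0014  0.     -1.    ]
```

```bash
python3 -m creep '[{"slide":[0,0.5,0],"roll":0,"grip":1},{"slide":[0,1,0],"roll":0,"grip":1},{"slide":[0,1,0],"roll":0,"grip":1},{"slide":[0,1,0],"roll":0,"grip":1}]'; python3 -m creep '[{"slide":[0,0.5,0],"roll":0,"grip":1},{"slide":[0,1,0],"roll":0,"grip":1},{"slide":[0,1,0],"roll":0,"grip":1}]'
```

```text
time: 8.18
tool_pos: [0.4858, 0.1147, 0.0044]
ee_rot: [-1.571, -0.001, 0.143]
wrist_force: [-0.3, -0.5, 4.2]
width: 0.0372
time: 8.43
tool_pos: [0.4858, 0.1147, 0.0044]
ee_rot: [-1.571, -0.001, 0.143]
wrist_force: [-1.8, -1.1, 8.8]
width: 0.0374
```

Supported by the bench now (force up). Open, then rise.

```bash
python3 -m creep '[{"slide":[0,-1,0],"roll":0,"grip":0.5},{"slide":[0,-1,0],"roll":0,"grip":0.3},{"slide":[0,-1,0],"roll":0,"grip":0},{"slide":[0,-1,0],"roll":0,"grip":0},{"slide":[0,-1,0],"roll":0,"grip":0},{"slide":[0,-1,0],"roll":0,"grip":0},{"slide":[0,-1,0],"roll":0,"grip":0},{"slide":[0,-1,0],"roll":0,"grip":0}]' ;python3 -m creep '[{"slide":[0,-20,0],"roll":0,"grip":0},{"slide":[0,-45,0],"roll":0,"grip":0},{"slide":[0,-80,0],"roll":0,"grip":0},{"slide":[0,-120,0],"roll":0,"grip":0},{"slide":[0,-130,-41],"roll":0,"grip":0},{"slide":[0,-130,-82],"roll":0,"grip":0},{"slide":[0,-130,-123],"roll":0,"grip":0},{"slide":[0,-130,-164],"roll":0,"grip":0},{"slide":[0,-130,-205],"roll":0,"grip":0},{"slide":[0,-130,-220],"roll":0,"grip":0},{"slide":[0,-130,-220],"roll":0,"grip":0}]'; python3 -c "
from h import *
s=snapshot('scene')[:,:,::-1];t=snapshot('top')[:,:,::-1]
cv2.imwrite('pics/s5.png',s);cv2.imwrite('pics/t5.png',t)
cv2.imwrite('pics/c11.png',cv2.resize(t[200:320,220:360],None,fx=5,fy=5,interpolation=2))"
```

```text
time: 9.1
tool_pos: [0.4851, 0.1148, 0.0033]
ee_rot: [-1.571, 0.0, 0.143]
wrist_force: [0.6, -0.3, -0.1]
width: 0.0875
time: 10.02
tool_pos: [0.5166, -0.1067, 0.1332]
ee_rot: [-1.572, 0.0, 0.138]
wrist_force: [0.2, 0.5, -0.3]
width: 0.0942
```

View pics/c11.png

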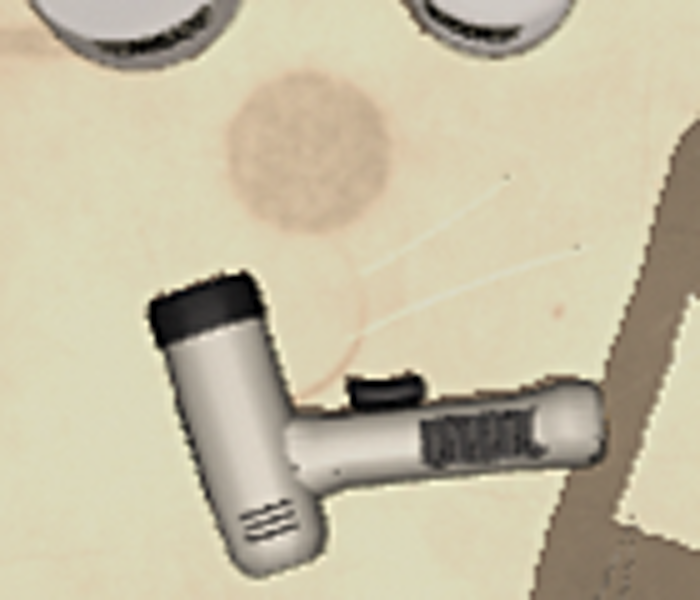

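View pics/s5.png

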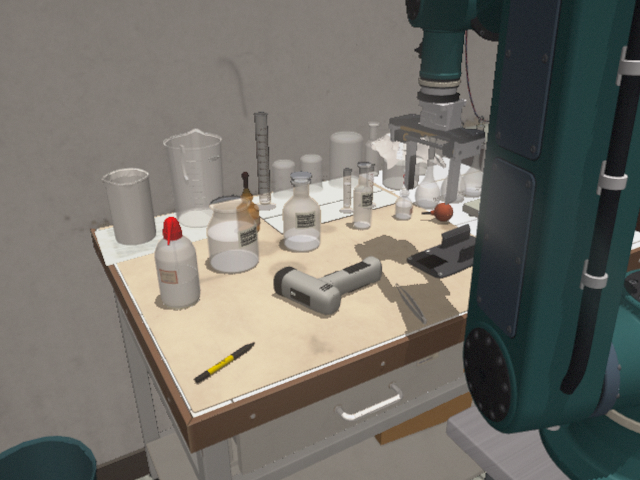

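Run:
```python
from seg import *
a=cv2.imread("pics/t5.png")
f=lambda u,v:plane("top",(220+u/5-.4,200+v/5-.4),.024)[:2]
m,L=run(a,(235,318,235,341),f,[((230,545),(165,340)),((290,400),(265,330)),((250,272),(155,300)),((350,490),(580,468))])
A,B,N,G=L
yw=np.mean([np.arctan2(A[1][1],A[1][0]),np.arctan2(B[1][1],B[1][0])]);ys=np.arctan2(G[1][1],G[1][0])+np.pi/2
print("yaw scanner from head",np.degrees(yw)-12.03,"from grip",np.degrees(ys))
yaw=np.mean([yw-.21,ys])
def ax(y):return np.array([np.cos(y),np.sin(y)]),np.array([-np.sin(y),np.cos(y)])
wx,wy=ax(yaw+.21);sx,sy=ax(yaw)
ym=(A[0]@wy+B[0]@wy)/2; xw=N[0]@wx+.0007
win=wx*xw+wy*ym;print("width",(A[0]-B[0])@wy,"win",win,"head",win-.0388*wx,"grip",win-.0863*wx-.0589*wy, "grip x from back",(G[0]@sx+.0193), "vs",(win-.0863*wx-.0589*wy)@sx)
# heights: nose top & butt top by two views later
```

```text
36 19.86903586264001 [0.4777 0.201 ]
12 21.08748874496128 [0.5127 0.1674]
17 108.30719306161498 [0.5432 0.201 ]
40 -83.41727126612565 [0.4671 0.0863]
yaw scanner from head 8.448262303800645 from grip 6.582728733874351
width 0.043377283686445126 win [0.5438 0.2015] head [0.5072 0.1885] grip [0.4822 0.1171] grip x from back 0.4936303930002088 vs 0.49336392841397125
```

```bash
python3 -c "
from h import *
delta([.5072,.1885,.08],-70.2)"
```

```text
t 10.12 tcp [ 0.5163 -0.1031  0.1332] yaw 8.1 slide [ 32.1  53.5 289.9] roll 78.29877320927733 width 0.09398415692861234 F [0.756  0.4407 0.8116] tooly [-0.0005  0.0009 -1.    ]
```

```bash
python3 -m creep '[{"slide":[3,0,20],"roll":6,"grip":0},{"slide":[6,0,45],"roll":12,"grip":0},{"slide":[9,0,70],"roll":19,"grip":0},{"slide":[12,0,100],"roll":26,"grip":0},{"slide":[15,0,130],"roll":33,"grip":0},{"slide":[18,0,160],"roll":40,"grip":0},{"slide":[21,0,190],"roll":47,"grip":0},{"slide":[24,5,215],"roll":54,"grip":0},{"slide":[27,10,240],"roll":61,"grip":0},{"slide":[30,20,262],"roll":68,"grip":0},{"slide":[32,30,278],"roll":74,"grip":0},{"slide":[32,40,288],"roll":78.3,"grip":0},{"slide":[32,48,290],"roll":78.3,"grip":0},{"slide":[32,53,290],"roll":78.3,"grip":0},{"slide":[32,53,290],"roll":78.3,"grip":0},{"slide":[32,53,290],"roll":78.3,"grip":0}]'; python3 -c "
from h import *
s=snapshot('scene')[:,:,::-1]
cv2.imwrite('pics/s6.png',cv2.resize(s[150:350,190:430],None,fx=3,fy=3))
delta([.5072,.1885,.005],-70.2)"
```

```text
time: 11.45
tool_pos: [0.5066, 0.1884, 0.0804]
ee_rot: [-1.571, -0.0, -1.223]
wrist_force: [-0.1, -0.2, 0.0]
width: 0.0938
t 11.5 tcp [0.5071 0.1883 0.0809] yaw -70.1 slide [-0.2 75.9  0.1] roll 0.10150409727583565 width 0.09384379815458883 F [-0.201  -0.5616 -0.2076] tooly [ 0.0007 -0.0001 -1.    ]
```

View pics/s6.png

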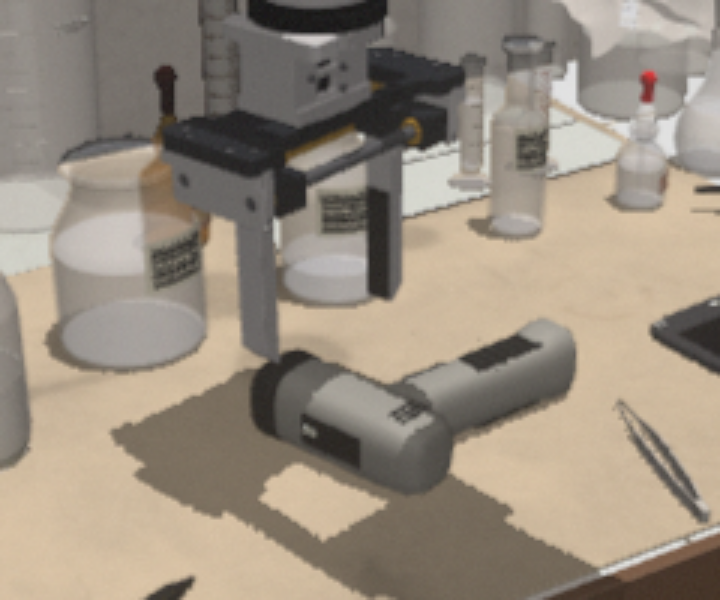

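```bash
python3 -m creep '[{"slide":[0,20,0],"roll":0,"grip":0},{"slide":[0,45,0],"roll":0,"grip":0},{"slide":[0,62,0],"roll":0,"grip":0},{"slide":[0,72,0],"roll":0,"grip":0},{"slide":[0,76,0],"roll":0,"grip":0},{"slide":[0,76,0],"roll":0,"grip":0},{"slide":[0,76,0],"roll":0,"grip":0},{"slide":[0,76,0],"roll":0,"grip":0.2},{"slide":[0,76,0],"roll":0,"grip":0.3},{"slide":[0,76,0],"roll":0,"grip":0.4},{"slide":[0,76,0],"roll":0,"grip":0.5},{"slide":[0,76,0],"roll":0,"grip":1},{"slide":[0,76,0],"roll":0,"grip":1},{"slide":[0,76,0],"roll":0,"grip":1},{"slide":[0,76,0],"roll":0,"grip":1},{"slide":[0,76,0],"roll":0,"grip":1},{"slide":[0,76,0],"roll":0,"grip":1}]'; python3 -m creep '[{"slide":[0,-5,0],"roll":0,"grip":1},{"slide":[0,-15,0],"roll":0,"grip":1},{"slide":[0,-30,0],"roll":0,"grip":1},{"slide":[0,-45,0],"roll":0,"grip":1},{"slide":[0,-60,0],"roll":0,"grip":1},{"slide":[0,-70,0],"roll":0,"grip":1},{"slide":[0,-70,0],"roll":0,"grip":1},{"slide":[0,-70,0],"roll":0,"grip":1},{"slide":[0,-70,0],"roll":0,"grip":1}]'; python3 -c "
from h import *
s=snapshot('scene')[:,:,::-1]
cv2.imwrite('pics/s7.png',cv2.resize(s[150:350,190:430],None,fx=3,fy=3))
o=np.array([.4749,-.098]);y=np.radians(5.88);ex=np.array([np.cos(y),np.sin(y)]);ey=np.array([-ex[1],ex[0]])
hd=o+.0352*ex+.0095*ey;print(hd)
delta([*hd,.08],5.88+12.03-90)"
```

```text
time: 12.92
tool_pos: [0.5068, 0.1888, 0.0044]
ee_rot: [-1.571, 0.0, -1.224]
wrist_force: [0.4, 1.0, 0.1]
width: 0.0459
time: 13.67
tool_pos: [0.5062, 0.1884, 0.0736]
ee_rot: [-1.572, 0.0, -1.224]
wrist_force: [0.2, -0.0, -2.7]
width: 0.046
[ 0.5089 -0.0849]
t 13.72 tcp [0.506  0.1884 0.0732] yaw -70.12 slide [258.1  -6.6 -90.2] roll 1.9723926958057802 width 0.0460359910376721 F [ 0.3999  0.1788 -2.6399] tooly [-0.0023 -0.0007 -1.    ]
```

View pics/s7.png

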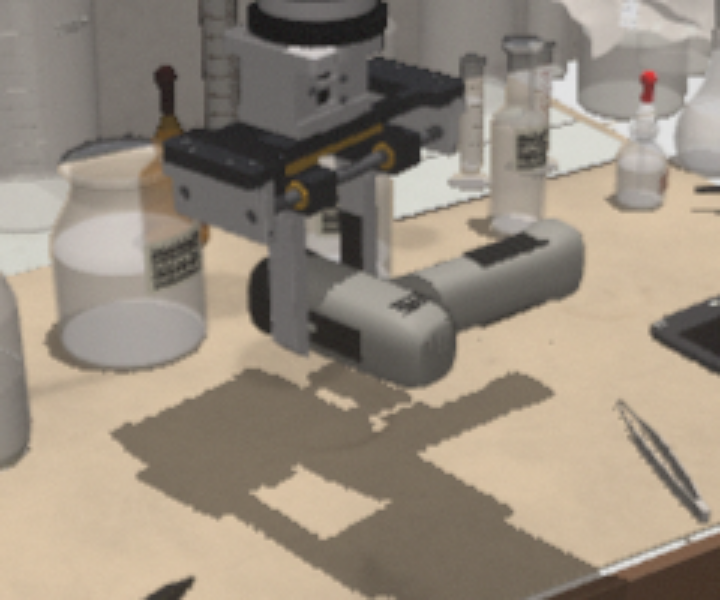

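```bash
python3 -m creep '[{"slide":[8,-5,-3],"roll":0,"grip":1},{"slide":[20,-10,-7],"roll":0,"grip":1},{"slide":[38,-12,-13],"roll":0,"grip":1},{"slide":[58,-12,-20],"roll":0,"grip":1},{"slide":[78,-12,-27],"roll":0,"grip":1},{"slide":[98,-12,-34],"roll":0,"grip":1},{"slide":[118,-12,-41],"roll":0,"grip":1},{"slide":[138,-12,-48],"roll":0.5,"grip":1},{"slide":[158,-12,-55],"roll":1,"grip":1},{"slide":[178,-12,-62],"roll":1.5,"grip":1},{"slide":[198,-12,-69],"roll":2,"grip":1},{"slide":[218,-12,-76],"roll":2,"grip":1},{"slide":[235,-12,-82],"roll":2,"grip":1},{"slide":[248,-12,-87],"roll":2,"grip":1},{"slide":[255,-12,-89],"roll":2,"grip":1},{"slide":[258,-12,-90],"roll":2,"grip":1},{"slide":[258,-12,-90],"roll":2,"grip":1},{"slide":[258,-12,-90],"roll":2,"grip":1},{"slide":[258,-12,-90],"roll":2,"grip":1}]'; python3 -c "
from h import *
s=snapshot('scene')[:,:,::-1];t=snapshot('top')[:,:,::-1]
cv2.imwrite('pics/s8.png',s);cv2.imwrite('pics/t8.png',t)
cv2.imwrite('pics/c12.png',np.hstack([cv2.resize(s[180:300,380:500],None,fx=3.3,fy=3.3),cv2.resize(t[220:340,360:480],None,fx=3.3,fy=3.3)]))
delta([.5089,-.0849,.08],5.88+12.03-90)"
```

```text
time: 15.3
tool_pos: [0.5099, -0.0839, 0.0865]
ee_rot: [-1.571, 0.0, -1.258]
wrist_force: [0.1, -0.5, -1.3]
width: 0.0457
t 15.4 tcp [ 0.51   -0.0838  0.0865] yaw -72.05 slide [ 0.7  6.5 -1.3] roll 0.043712111533636744 width 0.045601177031834514 F [ 0.9416  0.6346 -2.0495] tooly [-0.      0.0001 -1.    ]
```

View pics/c12.png

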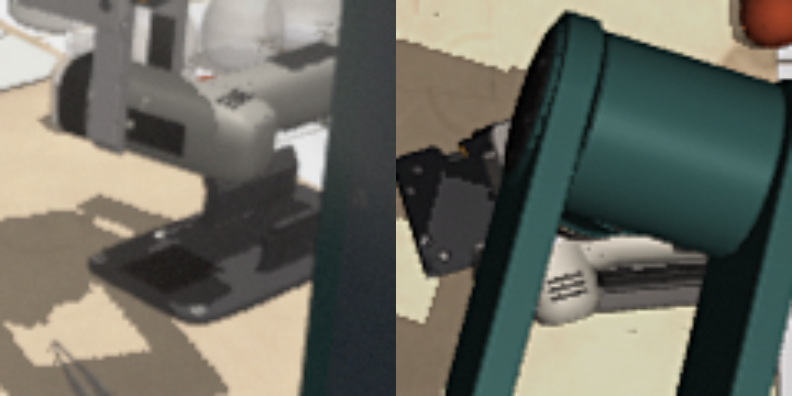

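```bash
python3 -c "
from h import *
t=cv2.imread('pics/t8.png')
cv2.imwrite('pics/c13.png',cv2.resize(t[282:327,398:462],None,fx=12,fy=12,interpolation=2))"
```

```text
(no output)
```

View pics/c13.png

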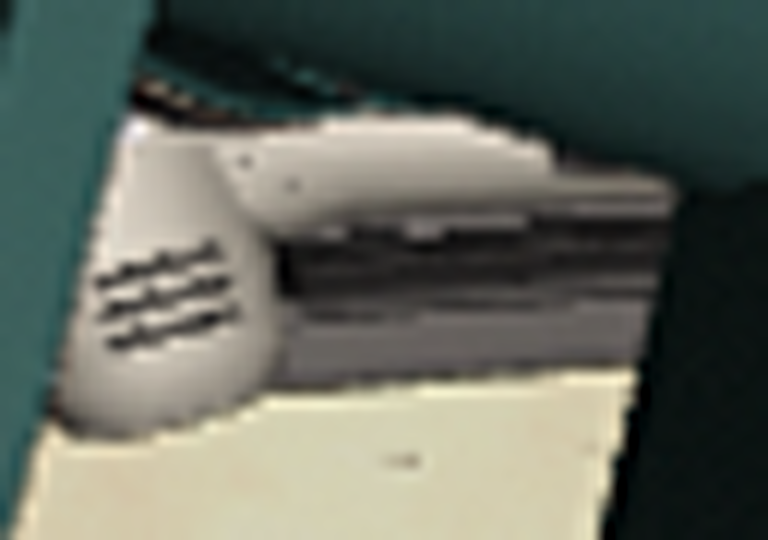

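Run:
```python
from h import *
def ax(d):
    y=np.radians(d);return np.array([np.cos(y),np.sin(y)]),np.array([-np.sin(y),np.cos(y)])
v0=plane("top",(273.6,303.6),.048)[:2]
wx,wy=ax(19.8);win=np.array([.5438,.2015])
d=v0-win;vc=np.array([d@wx,d@wy]);print("vent in window (laid)",vc, "head pt tcp in window", (np.array([.5068,.1888])-win)@wx,(np.array([.5068,.1888])-win)@wy)
# first picture vent: crop c1 (177,360)/6
v00=plane("top",(215+177/6-.42,225+360/6-.42),.048)[:2];wx0,wy0=ax(-15.7);d=v00-np.array([.5843,.2007]);print("vent (first)",d@wx0,d@wy0)
o=np.array([.4749,-.098]);ex,ey=ax(5.88)
v1=plane("top",(411.5,305.7),.1301)[:2]
for yaw in(17.95,):
    wx,wy=ax(yaw)
    win1=v1-wx*vc[0]-wy*vc[1]; g=win1-.0863*wx-.0589*wy
    print("win",win1,"grip holder",(g-o)@ex,(g-o)@ey,"target .001,-.060")
    # hand-based: tcp at head
    tcp=np.array([.51,-.0838]);print("tcp in window",(tcp-win1)@wx,(tcp-win1)@wy)
B=[plane("top",(398+u/12-.46,282+v/12-.46),.106)[:2] for u,v in((300,228),(660,210))]
print("back edge in holder",[(round((b-o)@ex,4),round((b-o)@ey,4)) for b in B],"expect -.019 - ")
```

```text
vent in window (laid) [-0.103   0.0004] head pt tcp in window -0.039114560038421474 0.0005841172833570774
vent (first) -0.10416358505999637 0.0010677863030289527
win [ 0.5486 -0.0732] grip holder 0.003807239566796044 -0.05856913522939237 target .001,-.060
tcp in window -0.0400080908438089 0.0018619235477446998
back edge in holder [(np.float64(-0.0169), np.float64(-0.0317)), (np.float64(-0.0184), np.float64(-0.0917))] expect -.019 -
```

```bash
python3 -m creep '[{"slide":[0,8,-1],"roll":0,"grip":1},{"slide":[0,20,-1],"roll":0,"grip":1},{"slide":[0,30,-1],"roll":0,"grip":1},{"slide":[0,36,-1],"roll":0,"grip":1},{"slide":[0,40,-1],"roll":0,"grip":1},{"slide":[0,43,-1],"roll":0,"grip":1},{"slide":[0,46,-1],"roll":0,"grip":1},{"slide":[0,49,-1],"roll":0,"grip":1},{"slide":[0,52,-1],"roll":0,"grip":1},{"slide":[0,54,-1],"roll":0,"grip":1},{"slide":[0,54,-1],"roll":0,"grip":1},{"slide":[0,54,-1],"roll":0,"grip":1}]'; python3 -c "
from h import *
s=snapshot('scene')[:,:,::-1];t=snapshot('top')[:,:,::-1]
cv2.imwrite('pics/c14.png',np.hstack([cv2.resize(s[190:290,380:500],None,fx=3.3,fy=3.3),cv2.resize(t[250:350,380:480],None,fx=3.3,fy=3.3)]))
delta([.5089,-.0849,.0108],5.88+12.03-90)"
```

```text
time: 16.4
tool_pos: [0.5091, -0.0849, 0.0325]
ee_rot: [-1.571, -0.0, -1.259]
wrist_force: [-0.8, -0.3, -1.8]
width: 0.0461
t 16.5 tcp [ 0.5092 -0.085   0.0327] yaw -72.12 slide [-0.2 21.9 -0.3] roll -0.02960561357718916 width 0.04621371157108221 F [-0.2665  0.6696 -2.5091] tooly [ 0.0005 -0.0002 -1.    ]
```

View pics/c14.png

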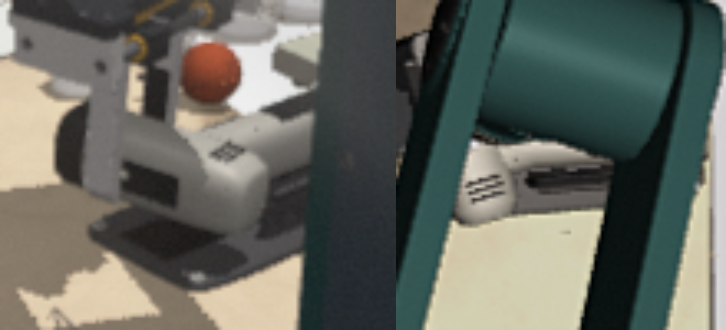

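```bash
python3 -m creep '[{"slide":[0,3,0],"roll":0,"grip":1},{"slide":[0,6,0],"roll":0,"grip":1},{"slide":[0,9,0],"roll":0,"grip":1},{"slide":[0,12,0],"roll":0,"grip":1},{"slide":[0,14,0],"roll":0,"grip":1},{"slide":[0,16,0],"roll":0,"grip":1},{"slide":[0,18,0],"roll":0,"grip":1},{"slide":[0,19,0],"roll":0,"grip":1},{"slide":[0,20,0],"roll":0,"grip":1},{"slide":[0,21,0],"roll":0,"grip":1},{"slide":[0,21,0],"roll":0,"grip":1},{"slide":[0,21,0],"roll":0,"grip":1}]'; python3 -m creep '[{"slide":[0,0.5,0],"roll":0,"grip":1},{"slide":[0,1,0],"roll":0,"grip":1},{"slide":[0,1,0],"roll":0,"grip":1}]'
```

```text
time: 17.5
tool_pos: [0.5091, -0.0849, 0.0115]
ee_rot: [-1.571, -0.0, -1.259]
wrist_force: [1.2, 0.0, -1.6]
width: 0.0461
time: 17.75
tool_pos: [0.5091, -0.0849, 0.0105]
ee_rot: [-1.571, -0.0, -1.259]
wrist_force: [-0.9, -0.2, -1.6]
width: 0.0457
```

```bash
python3 -m creep '[{"slide":[0,0.5,0],"roll":0,"grip":1},{"slide":[0,0.5,0],"roll":0,"grip":1},{"slide":[0,0.5,0],"roll":0,"grip":1}]'; python3 -m creep '[{"slide":[0,0.5,0],"roll":0,"grip":1},{"slide":[0,0.5,0],"roll":0,"grip":1},{"slide":[0,0.5,0],"roll":0,"grip":1}]';  python3 -m creep '[{"slide":[0,0.5,0],"roll":0,"grip":1},{"slide":[0,0.5,0],"roll":0,"grip":1},{"slide":[0,0.5,0],"roll":0,"grip":1}]'
```

```text
time: 18.0
tool_pos: [0.5091, -0.0849, 0.0104]
ee_rot: [-1.571, -0.0, -1.259]
wrist_force: [-1.1, -0.2, 1.9]
width: 0.0457
time: 18.25
tool_pos: [0.5091, -0.0849, 0.0104]
ee_rot: [-1.571, -0.0, -1.259]
wrist_force: [-2.9, 1.1, 5.4]
width: 0.0464
time: 18.5
tool_pos: [0.5091, -0.0849, 0.0104]
ee_rot: [-1.571, -0.0, -1.259]
wrist_force: [-3.6, 1.1, 8.0]
width: 0.0457
```

```bash
python3 -m creep '[{"slide":[0,-1.5,0],"roll":0,"grip":0.45},{"slide":[0,-1.5,0],"roll":0,"grip":0.4},{"slide":[0,-1.5,0],"roll":0,"grip":0.3},{"slide":[0,-1.5,0],"roll":0,"grip":0.25},{"slide":[0,-1.5,0],"roll":0,"grip":0.25},{"slide":[0,-1.5,0],"roll":0,"grip":0.25},{"slide":[0,-1.5,0],"roll":0,"grip":0.25}]'; python3 -m creep '[{"slide":[0,-10,0],"roll":0,"grip":0.25},{"slide":[0,-25,0],"roll":0,"grip":0.25},{"slide":[0,-50,0],"roll":0,"grip":0.25},{"slide":[0,-80,0],"roll":0,"grip":0.25},{"slide":[0,-110,0],"roll":0,"grip":0.25},{"slide":[-40,-130,0],"roll":0,"grip":0.25},{"slide":[-80,-140,0],"roll":0,"grip":0.25},{"slide":[-120,-140,0],"roll":0,"grip":0.25},{"slide":[-160,-140,0],"roll":0,"grip":0.25},{"slide":[-200,-140,0],"roll":0,"grip":0.25},{"slide":[-230,-140,-20],"roll":0,"grip":0.25},{"slide":[-230,-140,-40],"roll":0,"grip":0.25},{"slide":[-230,-140,-40],"roll":0,"grip":0.25}]';python3 -c "
from h import *
s=snapshot('scene')[:,:,::-1];t=snapshot('top')[:,:,::-1]
cv2.imwrite('pics/s9.png',s);cv2.imwrite('pics/t9.png',t)
cv2.imwrite('pics/c15.png',cv2.resize(t[225:325,375:485],None,fx=6,fy=6,interpolation=2))"
```

```text
time: 19.08
tool_pos: [0.509, -0.0849, 0.0103]
ee_rot: [-1.571, 0.0, -1.259]
wrist_force: [1.1, -0.6, 0.2]
width: 0.0703
time: 20.17
tool_pos: [0.3977, 0.1227, 0.1513]
ee_rot: [-1.571, -0.0, -1.255]
wrist_force: [-1.2, 0.3, -0.8]
width: 0.0704
```

View pics/c15.png

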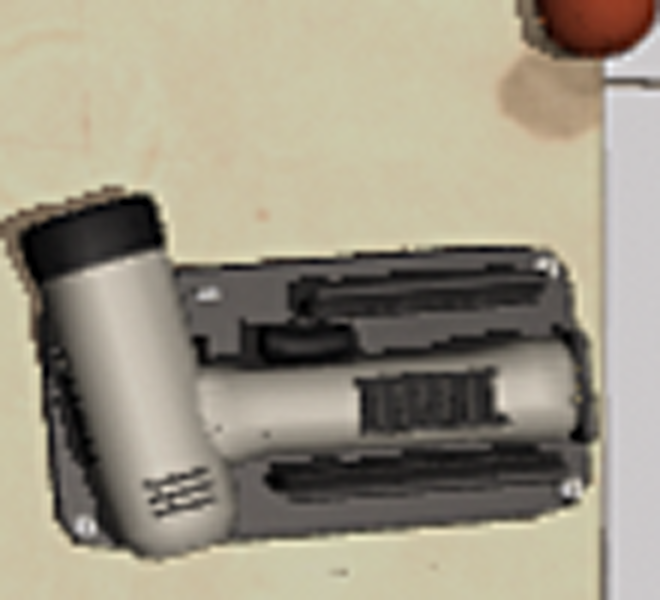

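View pics/s9.png

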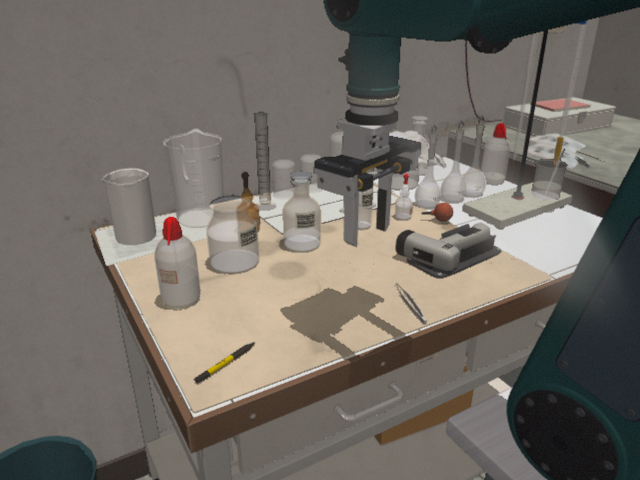

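Run:
```python
from h import *
def ax(d):
    y=np.radians(d);return np.array([np.cos(y),np.sin(y)]),np.array([-np.sin(y),np.cos(y)])
o=np.array([.4749,-.098]);ex,ey=ax(5.88);wx,wy=ax(17.9)
t=lambda u,v,z:plane("top",(375+u/6-.42,225+v/6-.42),z)[:2]
v=t(182,490,.054);win=v+.1035*wx-.0007*wy;g=win-.0863*wx-.0589*wy
print("grip from vents",(g-o)@ex,(g-o)@ey)
l,r=t(30,365,.03),t(205,365,.03)
b=t(582,385,.03);print("butt y",(b-o)@ey)
a1,a2=t(250,452,.03),t(540,440,.03);print("back x",(a1-o)@ex,(a2-o)@ex)
n=(t(22,235,.03)+t(155,197,.03))/2;print("window",(n-o)@ex,(n-o)@ey,"expected",.0352+.0388*np.cos(.21),.0075+.0388*np.sin(.21))
s=cv2.imread('pics/s9.png');cv2.imwrite('pics/c16.png',cv2.resize(s[215:285,385:505],None,fx=6,fy=6,interpolation=2))
```

```text
grip from vents 0.0027613646966176664 -0.059760736409012735
butt y -0.1552631844284118
back x -0.015423069745879389 -0.018836738503039456
window 0.07211819174668638 0.014870716415343117 expected 0.07314759949129696 0.015588244114028663
```

View pics/c16.png

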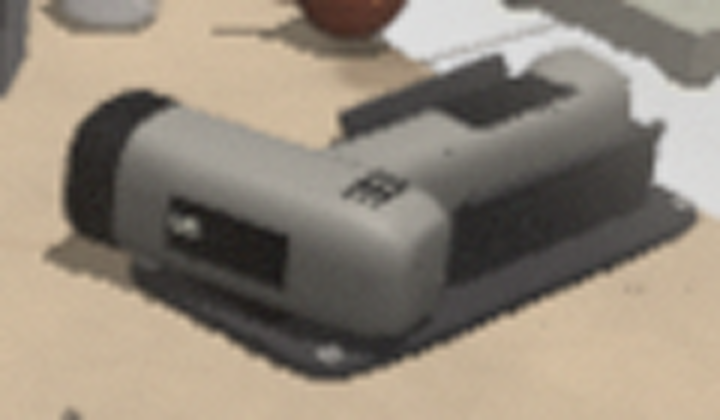

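```bash
python3 -c "
from bench import ticket
print(ticket.close_job())"
```

```text
the job is handed in; nothing more can be done
None
```

I scanned the jar's label, laid the scanner down, took it again by its head, and put it away in the holder. The job was handed in shortly after 20 s of the 70 s. It returns no verdict, so I have no direct confirmation that the label was read.

- **Scan:** I held the scanner by its grip at a finger opening of about 37.5 mm; trigger squeezed home is 38 mm. By my measurements the window was 98 mm from the label, within 1 mm of its middle and about square on. I held it there for more than 1.6 s.
- **Lay-down:** the scanner rested on the bench and was let go. Its image-measured position there was 3–4 mm from what the hand pose predicted. I used the image when taking it again by the head.
- **Put-away:** I lowered it until the wrist force showed contact, 6 mm above its height on the bench, which matches the plate thickness. I then opened the fingers and backed the arm well clear.
- **Final check:** by the head's vent marks, the grip point is at x = +2.8 mm and y = −59.8 mm in the holder's frame, where the nominal place is (1, −60) mm. In both views the scanner looks level between the cheeks with its trigger out. The bottles looked unmoved.

**Disagreements:**
- The label's height triangulated at 68–75 mm, against the stated 74 mm I used.
- My label yaw estimates ran from −157° to −170°.
- The butt's edge in the top view read y = −155 mm, at the stop's face, where about −150 mm was expected. The dark stop behind it makes that edge hard to see.

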